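# Clip the tachometer probe into its check stand

### The arm

A 6-joint arm with a two-finger parallel gripper is mounted at the origin on the work surface. World frame = base frame: x ahead of the robot, y to its left, z up, the work surface at z = 0. Lengths are in m, angles in rad, forces in N, time in s.
With the tool pointing down it reaches from about 0.225 to 0.725 m from the base axis. Payload 3.1 kg.
Tool frame: the origin (TCP) lies on the front face of the gripper's body, between the roots of the fingers; the fingertips stand 73 mm ahead of it and the grasp point (between the pads) lies 54 mm ahead of it; z points along the fingers, x is the direction in which the jaws open and shut, and the axes are right-handed (so a half turn about z gives the same grasp; the last joint's range is limited). The gripper opens to 85 mm and grips with 20 to 120 N. Pads are 22 mm wide; open, the fingers measure 114 mm over their backs; the gripper's body (76 mm by 85 mm) begins 54 mm behind the grasp point. The pads swing forward as they close: fully open they stand 13 mm farther back than shut.
Start: joints at [1.069, 0.048, 0.099, 1.622, 0, 1.443], TCP at [0.192, 0.489, 0.304] pointing down, gripper open.
Joint ranges: [-2.91, 2.91], [-0.99, 1.94], [-1.21, 1.42], [-2.12, 2.29], [-1.49, 1.47], [-3.14, 3.14]. Speed limits (rad/s): [2.79, 2.79, 3.14, 3.14, 3.14, 3.14].

### API

Orientations are given as a 3x3 rotation matrix whose columns are the frame's x, y, z axes.
In Python, from bench import move_to, move_l, movej, ungrasp, clamp, dwell, ik, grab_frame, MotionError, finish_job, current_clock, current_qpos, current_joint_vel, current_joint_torque, current_eef_pos, current_orientation, current_force, current_wrist_torque, current_finger_gap gives the robot as it stands. Calls block until the motion is done:
- move_to(position, orientation): joint-space move of the TCP to a pose.
- move_l(position, vel=0.15, ori=None): straight line of the TCP; ori=None keeps the orientation; vel is the mean speed in m/s.
- movej(angles): joint-space move.
- ungrasp() and clamp(): open the fingers fully, or close them until they stop; the grip force is fixed at half the most.
- dwell(seconds).
- ik(position, orientation): joint angles nearest the present ones, or None.
- grab_frame(name): name is "scene" or "top" or "wrist"; returns a dict with "img" (400x640x3 uint8, red, green, blue), "fx", "fy", "cx", "cy" (pixels), "distortion" ([k1, k2, p1, p2, k3] as OpenCV has them; the pictures are not rectified), "position" and "orientation" of the camera in the world; the wrist camera has in their place "hand_eye" (4x4, takes a point from camera to tool coordinates, whose origin is the TCP and whose axes are the tool frame's). Camera axes: x right, y down, z forward; pixel columns grow to the right and rows downward; lengths in m; the calibration is good to about 2 mm. A picture is of the moment at which its call begins: read the wrist's pose just before it. There is no depth.
A pose or a line that the arm cannot do raises MotionError and nothing moves.
- finish_job(): hands the job in, once; it reports no verdict.
Readings, each from a call of its own:
- current_clock(): time.
- current_qpos(): joint angles.
- current_joint_vel(): joint speeds.
- current_joint_torque(): joint torques, N m.
- current_eef_pos(): TCP position.
- current_orientation(): TCP orientation.
- current_force(): force on the tool from outside, world axes, zero at the start.
- current_wrist_torque(): the same for the moment, N m.
- current_finger_gap(): opening from 0.0 (shut) to 1.0 (fully open).
Only numpy, scipy, OpenCV 4.12 (cv2) and the standard library are available. Lean on these libraries where they do the work, as an engineer would, in place of code of your own. Each camera call takes 0.05 s, during which the arm holds its last target. There are 200 camera calls.

### The job

Lay the brass tachometer probe along the two saddles of the check stand, then swing the narrow steel strap over it and press it down until its spring catch holds it shut, and after that close the wide guard cover over the strap in the same way, until its own catch holds it. Press firmly but do not ram the strap or cover, and leave the other things on the bench where they lie.

Things in the scene. Friction and masses are not known exactly. Their poses are not given: they have to be found in the camera images.
- probe_center (a point): Centre of the loose tachometer probe lying on the bench: 130 mm long along its x axis, a round brass body 26 mm in diameter (middle 90 mm) between two square collars 28 x 28 mm (one black, one brass), 0.2 to 0.4 kg. The centre is 14 mm above what it lies on. Grasp across the middle of the body. Its ends are interchangeable.
- stand: The check stand, bolted down: grey base plate 150 mm (x) by 240 mm (y), 12 mm thick; origin at the centre of its underside, z up. It carries two saddles for the probe, the narrow strap (hinge axis parallel to x, at y = -65, z = 60 mm) and the wide guard cover (hinge axis parallel to x, at y = +105, z = 86 mm).
- cradle (a point): Where the centre of the laid probe belongs: x = 0, y = 0, z = 34 mm in the stand; axes as the stand, the probe lies along x. Two V-mouthed saddles at x = -42 and +42 mm, each 14 mm wide: floor 20 mm above the stand's origin, slot 32 mm wide, flared mouth about 55 mm wide ending 47 mm up. Between them 70 mm of room for fingers, down to the base plate.
- strap (a joint): Opening angle of the narrow steel strap, rad: 0 is level and shut (-0.1 to +0.08 when held by its catch), 2.15 fully open, 1.85 to 2.1 at the start, leaning out to the stand's -y. Plate 44 mm wide, 5 mm thick, 127 mm from hinge to nose; shut, it reaches to +y with its top 62 mm above the stand's underside. A spring swings it back up to 0.7 rad or more unless the catch holds it.
- strap_catch_at (a point): Usual centre of the strap's catch, a sprung steel roller 8 mm thick just beyond the shut strap's nose. Its bracket is slotted: the true height is up to 9 mm higher or lower, which is not measured. Pressed near its edge, the strap meets the roller at 0 to 0.15 rad, snaps past it at 8 to 18 N and meets a rubber stop just beyond. A push over 50 N is ramming, so press slowly.
- strap_hinge (a point): Middle of the strap's hinge axis. Its axes turn with the strap: x along the hinge axis, y towards the strap's free edge, z out of its outer face (up when shut).
- strap_press (a point): Point on the strap's outer (upper when shut) face, mid-width, 95 mm from the hinge: press here. Axes as strap_hinge.
- cover (a joint): Opening angle of the wide aluminium guard cover, rad: 0 is level and shut (-0.07 to +0.05 when held by its catch), 2.15 fully open, 1.85 to 2.1 at the start, leaning out to the stand's +y. Plate 130 mm wide, 5 mm thick, 200 mm from hinge to nose; shut, it reaches to -y, 26 mm above the shut strap, and bars the way to it; a strap left up blocks it. A spring swings it up again unless caught.
- cover_catch_at (a point): Usual centre of the cover's catch, a sprung steel roller 8 mm thick just beyond the shut cover's nose. Its bracket is slotted: the true height is up to 9 mm higher or lower, which is not measured. Pressed near its edge, the cover meets the roller at 0 to 0.1 rad, snaps past it at 8 to 18 N and meets a rubber stop just beyond. A push over 50 N is ramming, so press slowly.
- cover_hinge (a point): Middle of the cover's hinge axis. Its axes turn with the cover: x along the hinge axis, minus y towards the cover's free edge, z out of its outer face (up when shut).
- cover_press (a point): Point on the cover's outer (upper when shut) face, mid-width, 165 mm from the hinge: press here. Axes as cover_hinge.
- socket: Bystander: upright chrome spark plug socket, 28 mm in diameter, 85 mm tall; origin under its centre.
- shroud: Bystander: half-round finned aluminium cylinder shroud piece, 110 mm long, 65 mm tall; origin under its centre.
- mount: Bystander: black rubber carburetor mount block 80 x 60 x 42 mm; origin under its centre.
- pawl: Bystander: red nylon starter pawl, about 90 mm long, 12 mm thick; origin under its middle.
- wrench: Bystander: flat steel wrench 170 mm long, along its x axis.
- driver: Bystander: screwdriver 190 mm long, along its x axis.
- dish: Bystander: steel parts dish, 100 mm across, 30 mm tall; origin under its centre.
Mind the look-alikes: they are no part of the job. Of the things shaped like the part that bears probe_center, the brass one is meant.

How it is judged:
On the way, in this order (a step that is already met when the one before it is completed fails the run):
1. the probe lies in both saddles, let go, with strap and cover still open (horizontal distance between probe_center and cradle below 0.02 m and z of probe_center in the frame of cradle below 0.006 m and angle between the x axis of probe_center and the x axis of cradle, either way round below 0.12 rad and contact force between the fingers and probe below 0.3 N and value of joint each of strap, cover above 0.4 rad), for 0.2 s.
2. the strap is held shut by its catch, untouched, with the cover still open (value of joint strap below 0.09 rad and value of joint cover above 0.4 rad and contact force between each of the fingers, the arm and strap below 0.3 N), for 0.2 s.
At the end, for the whole second after the job is handed in: The probe lies at rest in both saddles (centre within 20 mm of the cradle point in plan and 6 mm in height, along the stand's x axis within 0.12 rad), the strap is held shut by its catch (under 0.09 rad) and so is the cover over it (under 0.065 rad) (horizontal distance between probe_center and cradle below 0.02 m and z of probe_center in the frame of cradle between -0.006 and 0.006 m and angle between the x axis of probe_center and the x axis of cradle, either way round below 0.12 rad and value of joint strap below 0.09 rad and value of joint cover below 0.065 rad and linear speed of probe below 0.02 m/s); the robot touches nothing.
It fails at once if the strap or the cover is rammed (over 50 N) (contact force between any of the fingers, the arm and strap above 50 N or contact force between any of the fingers, the arm and cover above 50 N).
It fails at once if a bystander is moved more than 40 mm (distance of any of socket, shroud, mount, pawl, wrench, driver, dish from where it was at the start of the episode above 0.04 m).
It also fails if it takes over 72 s, if anything falls off the work surface, if the arm or the gripper's body presses on something with over 40 N, if the wrist force passes 120 N, or if a joint passes its speed limit or range.

## Working session

There is one attempt and no reset: what is moved stays moved. The work goes in short steps, each a Python script; the robot and the scene stay as the last script left them, time stands still between calls to the robot, and variables do not carry over. Pictures are saved under pics/ and viewed, on a budget of 10 in all, crops included, one or two more only if the job needs it, and the job is handed in when it is done.

```bash
mkdir -p pics
cat > h.py <<'E'
import numpy as np, cv2, json
from bench import *
def cap(name,fn):
    p=np.array(current_eef_pos());R=np.array(current_orientation())
    f=grab_frame(name)
    if 'hand_eye' in f:
        H=np.array(f['hand_eye']);pos=R@H[:3,3]+p;ori=R@H[:3,:3]
    else: pos=np.array(f['position']);ori=np.array(f['orientation'])
    cv2.imwrite(f'pics/{fn}.png',f['img'][:,:,::-1])
    json.dump(dict(K=[f['fx'],f['fy'],f['cx'],f['cy']],d=list(map(float,f['distortion'])),p=pos.tolist(),R=ori.tolist()),open(f'pics/{fn}.json','w'))
    return f
def ld(fn):
    c=json.load(open(f'pics/{fn}.json'));k=c['K']
    return np.array([[k[0],0,k[2]],[0,k[1],k[3]],[0,0,1]]),np.array(c['d']),np.array(c['p']),np.array(c['R'])
def ray(fn,uv):
    K,d,p,R=ld(fn);q=cv2.undistortPoints(np.array([[uv]],float),K,d)[0,0]
    v=R@np.array([q[0],q[1],1]);return p,v/np.linalg.norm(v)
def onz(fn,uv,z):
    p,v=ray(fn,uv);return p+v*(z-p[2])/v[2]
def tri(obs):
    A=np.zeros((3,3));b=np.zeros(3);rs=[ray(*o) for o in obs]
    for p,v in rs:
        M=np.eye(3)-np.outer(v,v);A+=M;b+=M@p
    x=np.linalg.solve(A,b);return x,[float(np.linalg.norm((np.eye(3)-np.outer(v,v))@(x-p))) for p,v in rs]
def proj(fn,X):
    K,d,p,R=ld(fn);return cv2.projectPoints(((np.atleast_2d(X)-p)@R),np.zeros(3),np.zeros(3),K,d)[0][:,0]
E
python3 - <<'E'
from h import *
for n in('scene','top','wrist'):
    cap(n,n+'0');print(n,*ld(n+'0')[2:],ld(n+'0')[0][0])
print(current_clock())
E
```

```text
scene [ 1.41877715 -0.49596932  0.79842671] [[ 0.5930474   0.43042105 -0.68046492]
 [ 0.80503525 -0.3322953   0.49142455]
 [-0.01459582 -0.83923629 -0.54357098]] [464.56444436   0.         326.11552694]
top [0.47897962 0.11555629 1.44536118] [[-0.00492282 -0.99896527  0.04521237]
 [-0.99995639  0.00527644  0.00770528]
 [-0.00793586 -0.04517247 -0.99894768]] [473.69217929   0.         331.70605278]
wrist [0.11303794 0.5186821  0.3729573 ] [[ 0.36520341  0.8799776   0.30375299]
 [ 0.93092468 -0.34437745 -0.12158704]
 [-0.00238819  0.32717516 -0.94496069]] [282.95707482   0.         313.41296624]
0.15
```

View pics/top0.png

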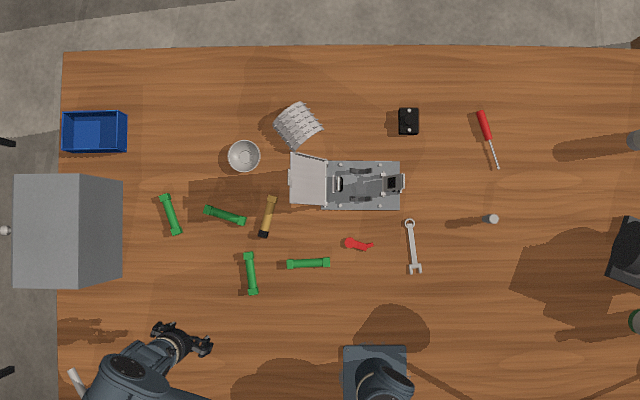

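View pics/scene0.png

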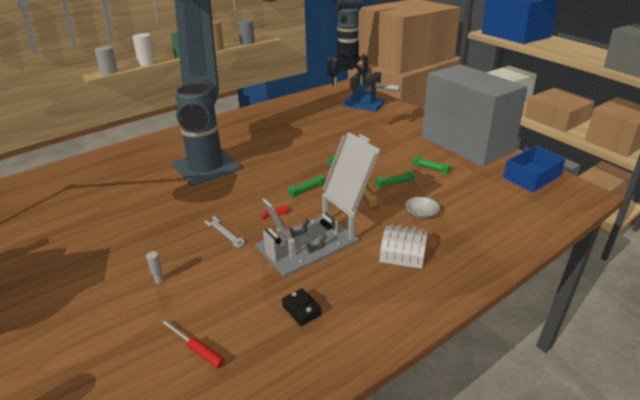

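The top view shows the brass probe from (271,198) to (263,236). The stand plate's right edge is at column 400, rows 162–210. The strap leans right and the cover leans left. Green probes are look-alikes.

Run:
```python
from h import *
print('probe ends',onz('top0',(271,198),.014),onz('top0',(263.5,236),.014))
for uv in((400,162),(400,209.5)):print('plate',onz('top0',uv,.012))
print('ctr',onz('top0',(361,186),.012))
for uv in((244,155),(357,243),(413,245),(493,219),(298,125),(251,273),(307,263),(225,214)):print(uv,onz('top0',uv,.01)[:2])
f=grab_frame('wrist');print(np.array(f['hand_eye']).round(3))
R=np.array(current_orientation());print(R.round(3))
```

```text
probe ends [0.54268466 0.31069058 0.014     ] [0.42775065 0.33348327 0.014     ]
plate [ 0.65036401 -0.08175405  0.012     ]
plate [ 0.50585568 -0.08000726  0.012     ]
ctr [0.57775603 0.03761881 0.012     ]
(244, 155) [0.67509358 0.39455553]
(357, 243) [0.4053588  0.05086263]
(413, 245) [ 0.3982133  -0.11869374]
(493, 219) [ 0.47511838 -0.36535841]
(298, 125) [0.76632773 0.22881861]
(251, 273) [0.31565315 0.37235954]
(307, 263) [0.34568612 0.20226134]
(225, 214) [0.49477578 0.45217489]
[[ 1.     0.    -0.    -0.001]
 [ 0.     0.945  0.327 -0.084]
 [ 0.    -0.327  0.945 -0.07 ]
 [ 0.     0.     0.     1.   ]]
[[ 0.365  0.931 -0.001]
 [ 0.931 -0.365 -0.001]
 [-0.001 -0.    -1.   ]]
```

Run:
```python
from h import *
R=np.array([[0,1,0],[1,0,0],[0,0,-1.]])
move_to([0.44,0.24,0.36],R);cap('wrist','wA')
move_to([0.46,0.06,0.36],R);cap('wrist','wB')
print(current_clock(),current_qpos(),current_force())
```

```text
2.3833 [-1.25357678e-02 -8.79793676e-02  7.79213894e-02  1.73664962e+00
  9.87563923e-04 -1.42611168e-02] [ 0.23419744  0.2484326  -0.49217145]
```

View pics/wA.png

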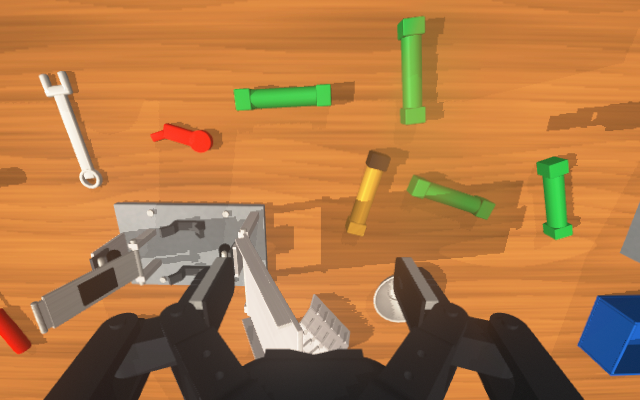

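View pics/wB.png

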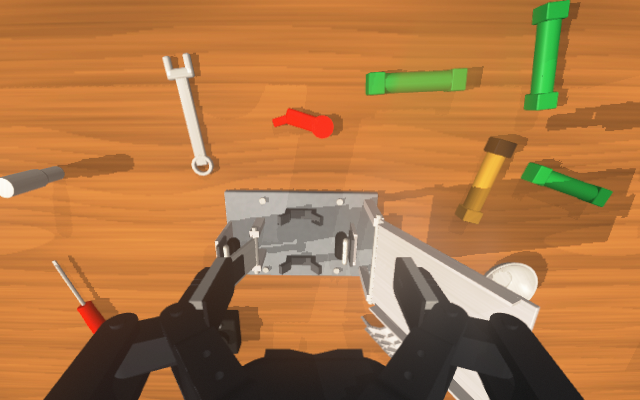

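wA shows the probe from black end (377,158) to brass end (357,230), and near plate corners (115,204) and (265,206). In wB the probe runs from (498,145) to (470,217), with plate corners (226,191) and (378,193). Next is an enlarged montage for precision.

Run:
```python
from h import *
A=cv2.imread('pics/wA.png');B=cv2.imread('pics/wB.png')
def crop(I,x,y,w,h,s):
    c=cv2.resize(I[y:y+h,x:x+w],None,fx=s,fy=s,interpolation=cv2.INTER_CUBIC)
    for i in range(0,w,10): cv2.line(c,(i*s,0),(i*s,6 if i%50 else 14),(255,0,255),1)
    for i in range(0,h,10): cv2.line(c,(0,i*s),(6 if i%50 else 14,i*s),(255,0,255),1)
    return c
M=np.zeros((600,800,3),np.uint8)
def put(c,x,y): M[y:y+c.shape[0],x:x+c.shape[1]]=c
put(crop(B,210,180,180,110,3),0,0)      # 540x330
put(crop(A,100,190,180,89,3),0,333)     # 540x267
put(crop(B,450,130,80,100,3),550,0)
put(crop(A,330,140,80,100,3),550,300)
cv2.imwrite('pics/m1.png',M)
print('pA',tri([('wA',(373,171)),('wB',(493,156))]),tri([('wA',(358,221)),('wB',(473,208))]))
print(tri([('wA',(115,204)),('wB',(226,191))]),tri([('wA',(265,206)),('wB',(378,193))]))
```

```text
pA (array([0.45076989, 0.32959981, 0.01193733]), [0.0013771599228053345, 0.0013771599228053406]) (array([0.53036727, 0.31008759, 0.01909771]), [0.0005984073531748851, 0.0005984073531748833])
(array([ 0.50493571, -0.07478449,  0.01165622]), [0.0004806120114933728, 0.00048061201149339174]) (array([0.51023461, 0.16247081, 0.00547175]), [0.00062428678158098, 0.0006242867815809388])
```

View pics/m1.png

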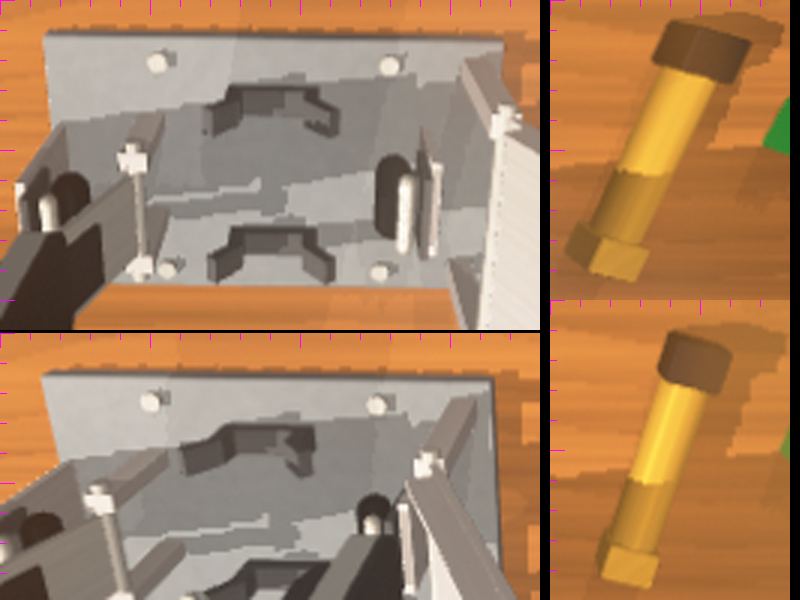

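```bash
cat > fit.py <<'E'
from h import *
from scipy.optimize import least_squares
def T(s,P):
    c,n=np.cos(s[2]),np.sin(s[2]);return np.array([s[0]+c*P[0]-n*P[1],s[1]+n*P[0]+c*P[1],P[2]])
C=[('wA',(114.7,204.5),(-.075,-.12,.012)),('wB',(225.3,192),(-.075,-.12,.012)),('wA',(264,205.3),(-.075,.12,.012)),('wB',(377.3,194),(-.075,.12,.012))]
Bo=[('wB',(262.3,200.7),-1,-1),('wB',(339.7,201.7),-1,1),('wB',(265.7,269.3),1,-1),('wB',(336.7,270.3),1,1),('wA',(150,213),-1,-1),('wA',(225.7,214.3),-1,1)]
def r(s):
    o=[proj(f,T(s,P))[0]-uv for f,uv,P in C]+[proj(f,T(s,(a*s[3],b*s[4],.016)))[0]-uv for f,uv,a,b in Bo]
    return np.ravel(o)
S=least_squares(r,[.578,.04,0,.06,.06],loss='soft_l1').x
if __name__=='__main__':
    print('stand',S,'\n',r(S).round(1).reshape(-1,2))
    for P in((-.049,-.0275,.047),(-.049,.0275,.047),(.035,-.0275,.047),(.035,.0275,.047)):print(((proj('wB',T(S,P))[0]-(210,180))*3).round())
    for P in((-.042,0,.02),(0,-.065,.06),(0,.105,.086)):print(P,T(S,P))
    a,e=tri([('wA',(330+(683-550)/3,140+(386-300)/3)),('wB',(450+(689-550)/3,130+75/3))])
    b,e2=tri([('wA',(330+(632-550)/3,140+(541-300)/3)),('wB',(450+(615-550)/3,130+227/3))])
    print('probe',a,e,b,e2,(a+b)/2,np.linalg.norm(a-b),np.arctan2(b[1]-a[1],b[0]-a[0]))
E
python3 fit.py
```

```text
stand [ 0.58176326  0.04099648 -0.01149451  0.06171915  0.06011686] 
 [[-1.9 -0.5]
 [-1.4 -0.3]
 [-0.2  0.5]
 [ 1.4 -0.6]
 [ 0.1  0.3]
 [ 0.3  0.2]
 [ 0.2  0.5]
 [ 0.1  0.3]
 [ 0.2  0.2]
 [ 0.1 -0.2]]
[215. 109.]
[328. 111.]
[219. 259.]
[325. 260.]
(-0.042, 0, 0.02) [0.53976604 0.04147924 0.02      ]
(0, -0.065, 0.06) [ 0.58101613 -0.02399923  0.06      ]
(0, 0.105, 0.086) [0.58297016 0.14598954 0.086     ]
probe [0.44710651 0.33033897 0.01756078] [0.00021490505791278269, 0.0002149050579128559] [0.52870812 0.3090792  0.01690266] [0.0019475131020539847, 0.0019475131020540801] [0.48790731 0.31970909 0.01723172] 0.0843281307825454 -0.2548655856244355
```

```bash
cat >> h.py <<'E'
def Rd(a):
    c,s=np.cos(a),np.sin(a);return np.array([[-s,c,0],[c,s,0],[0,0,-1.]])
E
python3 - <<'E'
from h import *
print('green',onz('wA',(410,194),.02),onz('wA',(410,180),.02))
R=Rd(-.245); p=np.array([.487,.320])-.008*R[:2,0]
move_to([*p,.17],R); move_l([*p,.08],.12)
print(current_force()); clamp(); print('gap',current_finger_gap(),current_force())
move_l([*p,.14],.12); dwell(.2); print('gap',current_finger_gap(),current_force(),current_clock()); cap('wrist','wC')
E
```

```text
green [0.48600509 0.38709521 0.02      ] [0.46398625 0.38463489 0.02      ]
[0.66571011 0.44111939 0.48783306]
gap 0.27899189411552455 [1.02231588 3.2146676  5.74308857]
gap 0.27340115529668974 [-0.28074837 -0.5804059  -3.57597506] 5.925
```

View pics/wC.png

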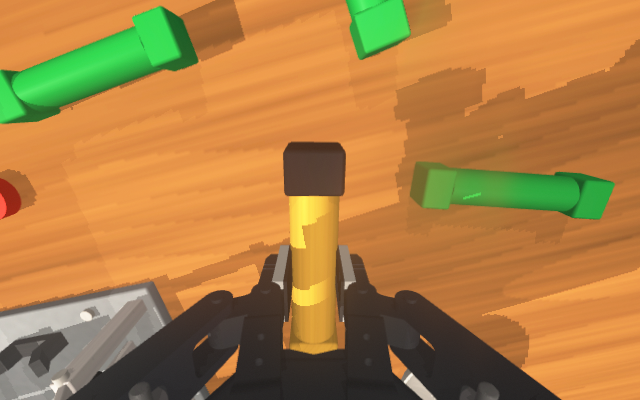

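The probe is held square to the jaws. The black collar meets the body at about (314,195), and the brass collar at (314,343).

Run:
```python
from h import *
from fit import S,T
p=np.array(current_eef_pos());R=np.array(current_orientation())
def ty(uv,d): return R.T@(onz('wC',uv,p[2]-d)-p)
a,b=ty((314,195),.052),ty((314,343),.053);print('tool y of joints',a,b)
off=(a[1]+b[1])/2 if abs(b[1]-a[1]-.09)<.012 else a[1]+.045
print('off',off)
R2=Rd(S[2]); c=T(S,(0,0,.034)); t=c[:2]-off*R2[:2,1]
move_l([.42,.30,.26],.2); move_to([.40,t[1],.26],R2); move_l([t[0],t[1],.26],.2); move_l([t[0],t[1],.125],.12)
print('f',current_force(),current_finger_gap())
cap('wrist','wD'); print(t,c,current_clock())
```

```text
tool y of joints [-0.00057628 -0.04493325  0.05208586] [-0.00051221  0.04231253  0.05292135]
off -0.0013103621694741975
f [-0.07706509 -0.17795856 -3.81333272] 0.2797482275026902
[0.58307354 0.04098141] [0.58176326 0.04099648 0.034     ] 10.2167
```

View pics/wD.png

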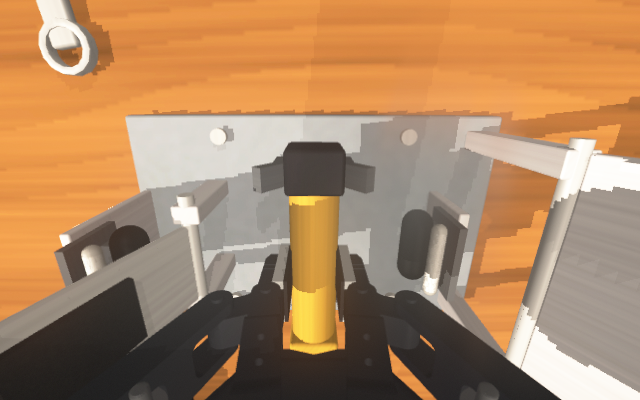

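The black collar sits centred over the near saddle: the arms span columns 254–374 and the probe is at 314. Lowering now.

Run:
```python
from h import *
p=np.array(current_eef_pos()); z=.125; f0=current_force()[2]
while z>.0965:
    z-=.002 if z>.104 else .001
    move_l([p[0],p[1],z],.05)
    f=np.array(current_force())
    if f[2]-f0>5: break
print('z',z,f,f0)
ungrasp(); dwell(.2); print(current_force(),current_finger_gap())
move_l([p[0],p[1],.27],.15); dwell(.1); cap('wrist','wE'); print(current_force(),current_clock())
```

```text
z 0.10099999999999998 [-2.25528943 -0.01493623  2.271346  ] -3.647286219655287
[0.91031753 0.74443186 0.6940263 ] 0.9988813250286491
[ 0.76383429 -0.46019572  0.09133828] 15.7167
```

View pics/wE.png

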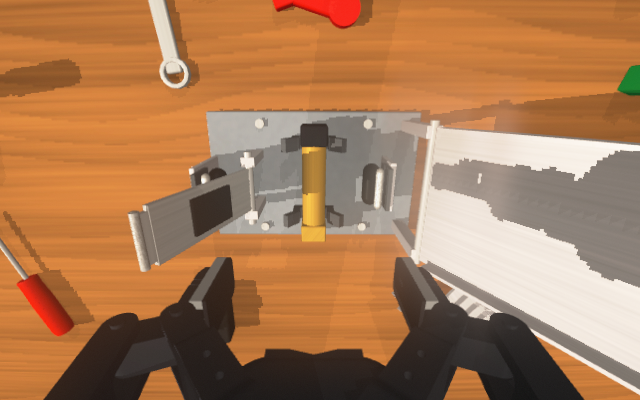

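The probe lies in both saddles (column 314, rows 125–240), and the jaws are clear. The strap leans out, with its nose bar at about (140,240). Next I sweep the strap with closed fingers.

```bash
cat > strap.py <<'E'
from h import *
from fit import S,T
R=Rd(S[2])
def tcp(y,z): return T(S,(0,y,z+.073))     # fingertip centre in stand y,z
def corner(th):
    if th>1.5: return np.array([-.065+.127*np.cos(th)-.004,.06+.127*np.sin(th)-.025])
    r=.103+.006*(1.5-th)/1.5; d=np.array([np.cos(th),np.sin(th)]);n=np.array([-d[1],d[0]])
    return np.array([-.065,.06])+r*d+.003*n
E
python3 - <<'E'
from strap import *
clamp()
p=current_eef_pos(); move_l([p[0],p[1],.32],.25)
move_to(tcp(-.185,.25),R); move_l(tcp(-.185,.147),.2)
mx=0
for th in np.arange(2.1,.34,-.15):
    c=corner(th); move_l(tcp(c[0]-.0145,c[1]),.12)
    f=np.array(current_force()); mx=max(mx,np.linalg.norm(f)); print(round(th,2),f.round(1))
    if np.linalg.norm(f)>20: break
cap('wrist','wF'); print(current_clock(),current_finger_gap())
E
```

```text
2.1 [-0.3  0.1 -0.2]
1.95 [ 0.2 -0.2 -0.6]
1.8 [-0.  -0.2  0.4]
1.65 [0.  0.2 0.4]
1.5 [-0.3  0.2  0.5]
1.35 [0.1 0.  0.1]
1.2 [-0.3  0.3 -0.5]
1.05 [-1.2  0.1  0.6]
0.9 [-0.5 -0.5  0.1]
0.75 [-0.2 -0.7 -0.1]
0.6 [-0.6  0.1  0.5]
0.45 [-0.  -0.6  0.3]
21.9833 -0.0006910648792988575
```

View pics/wF.png

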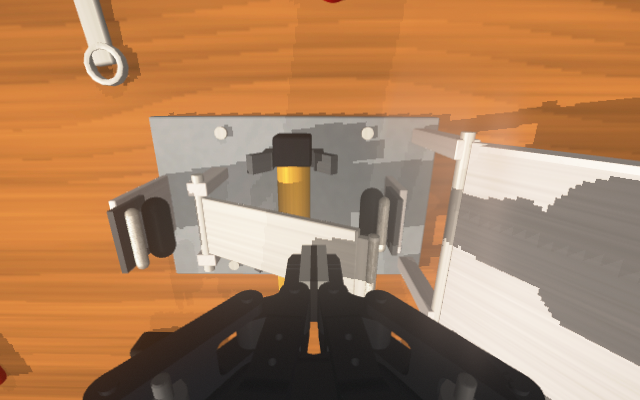

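The strap is over the probe, with the fingers on its outer face near the nose bar. Pressing slowly.

```bash
cat > press.py <<'E'
from h import *
def press(tcp,path,lim=30,vel=.04):
    """path: (y,z) fingertip waypoints; stops on a snap (force peak then drop) or at lim"""
    log=[];peak=0
    for y,z in path:
        move_l(tcp(y,z),vel); f=current_force()[2]; log.append((round(float(z)*1e3,1),round(float(f),1)))
        if f>lim: log.append('lim');break
        if peak>6 and f<peak-4: log.append('snap')
        peak=max(peak,f)
        if log[-1]=='snap': peak=0
    return log
E
python3 - <<'E'
from strap import *
from press import press
path=[(corner(t)[0]-.0145,corner(t)[1]) for t in np.arange(.38,.16,-.06)]
y,z=path[-1]
path+=[(y,zz) for zz in np.arange(z-.0015,.046,-.0015)]
L=press(tcp,path,26); print(L)
print(current_force(),current_clock())
E
```

```text
[(102.7, 1.4), (96.7, 1.1), (90.7, 1.0), (84.4, 1.6), (82.9, 2.2), (81.4, 0.3), (79.9, 1.4), (78.4, 1.5), (76.9, 1.7), (75.4, 1.4), (73.9, 1.1), (72.4, 1.4), (70.9, 1.0), (69.4, 0.5), (67.9, 1.1), (66.4, 0.6), (64.9, 4.3), (63.4, 9.9), (61.9, 13.3), (60.4, 8.3), 'snap', (58.9, 1.9), (57.4, 4.0), (55.9, 10.0), (54.4, 14.7), (52.9, 20.2), (51.4, 25.5), (49.9, 29.9), 'lim']
[-13.05414767   0.92355839  29.92191586] 29.0
```

```bash
cat > cover.py <<'E'
from h import *
from fit import S,T
R=Rd(S[2])
def tcp(y,z): return T(S,(0,y,z+.073))
def corner(th):
    if th>1.5: return np.array([.105-.2*np.cos(th)+.004,.086+.2*np.sin(th)-.03])
    r=.170+.008*(1.5-th)/1.5; d=np.array([-np.cos(th),np.sin(th)]);n=np.array([-d[0]*0+np.sin(th),np.cos(th)])
    return np.array([.105,.086])+r*d+.003*n
def tip(th): c=corner(th);return c[0]+.0145,c[1]
E
python3 - <<'E'
from cover import *
p=current_eef_pos(); move_l([p[0],p[1],.30],.15); dwell(.2); print(current_force(),current_clock()); cap('wrist','wG')
print([(round(t,2),ik(tcp(*tip(t)),R) is not None) for t in np.arange(2.1,.3,-.15)])
for q in (tcp(.26,.24),[.40,.04,.30],[.40,.30,.32]):print(q,ik(q,R) is not None)
E
```

```text
[-0.47667273 -0.64510932 -0.12125024] 30.5333
[(np.float64(2.1), True), (np.float64(1.95), True), (np.float64(1.8), True), (np.float64(1.65), True), (np.float64(1.5), True), (np.float64(1.35), True), (np.float64(1.2), True), (np.float64(1.05), True), (np.float64(0.9), True), (np.float64(0.75), True), (np.float64(0.6), True), (np.float64(0.45), True)]
[0.58475177 0.3009793  0.313     ] True
[0.4, 0.04, 0.3] True
[0.4, 0.3, 0.32] True
```

View pics/wG.png

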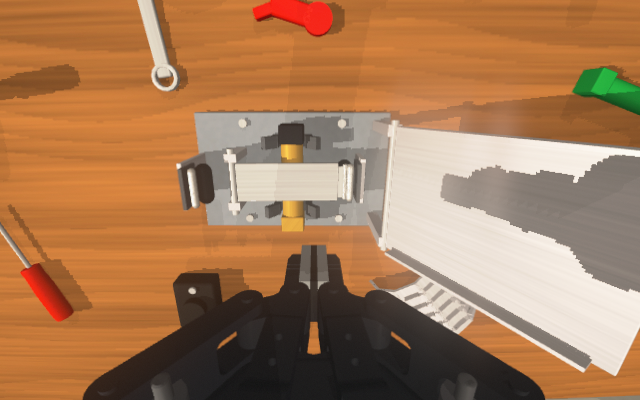

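The strap lies level and shut across the probe: plate at columns 236–340, nose at the roller near (345,182). The cover is still open. Next is the cover sweep.

Run:
```python
from cover import *
move_l([.40,.04,.32],.25); move_l([.40,.30,.32],.25); move_l(tcp(.262,.245),.2)
for th in np.arange(2.1,.34,-.15):
    move_l(tcp(*tip(th)),.15)
    f=np.array(current_force()); print(round(th,2),f.round(1))
    if np.linalg.norm(f)>18: break
print(current_clock()); cap('wrist','wH')
```

```text
2.1 [0.4 0.1 0.2]
1.95 [ 0.2  0.3 -0.3]
1.8 [0.6 0.9 0.6]
1.65 [ 0.2 -0.7 -0.6]
1.5 [-0.5  0.3 -0.9]
1.35 [ 0.3  0.1 -0.3]
1.2 [ 0.3 -0.1 -0. ]
1.05 [-0.  -0.6 -0.2]
0.9 [ 0.2  0.2 -1.1]
0.75 [-0.3  0.7 -0.5]
0.6 [-1.1  0.3  0. ]
0.45 [ 0.2  0.6 -0.3]
37.8333
```

Run:
```python
from cover import *
from press import press
path=[tip(t) for t in np.arange(.38,.16,-.05)]
y,z=path[-1]
path+=[(y,zz) for zz in np.arange(z-.002,.066,-.0015)]
print(press(tcp,path,24)); print(current_force(),current_clock())
p=current_eef_pos(); move_l([p[0],p[1],.30],.15); dwell(.2); cap('wrist','wI');cap('top','top1');print(current_force(),current_clock())
A=cv2.imread('pics/wI.png');B=cv2.imread('pics/top1.png')[100:300,150:520]
M=np.zeros((600,640,3),np.uint8);M[:400]=A;M[400:,:370]=B;cv2.imwrite('pics/m2.png',M)
```

```text
[(154.1, 0.6), (145.9, 0.2), (137.7, 0.9), (129.2, 1.7), (120.6, 1.2), (118.6, 1.3), (117.1, 0.9), (115.6, 0.5), (114.1, 0.8), (112.6, 1.0), (111.1, 1.6), (109.6, 1.2), (108.1, 1.6), (106.6, 1.3), (105.1, -0.1), (103.6, 0.5), (102.1, 1.3), (100.6, 2.2), (99.1, 0.7), (97.6, 0.9), (96.1, 1.2), (94.6, 1.0), (93.1, 1.1), (91.6, 1.0), (90.1, 5.3), (88.6, 10.0), (87.1, 13.1), (85.6, 6.6), 'snap', (84.1, 1.9), (82.6, 0.9), (81.1, 6.4), (79.6, 9.4), (78.1, 15.2), (76.6, 20.7), (75.1, 25.6), 'lim']
[-11.24616015   0.81264478  25.60110954] 47.325
[ 0.50470531 -0.67162525  0.45104985] 48.7833
```

View pics/m2.png

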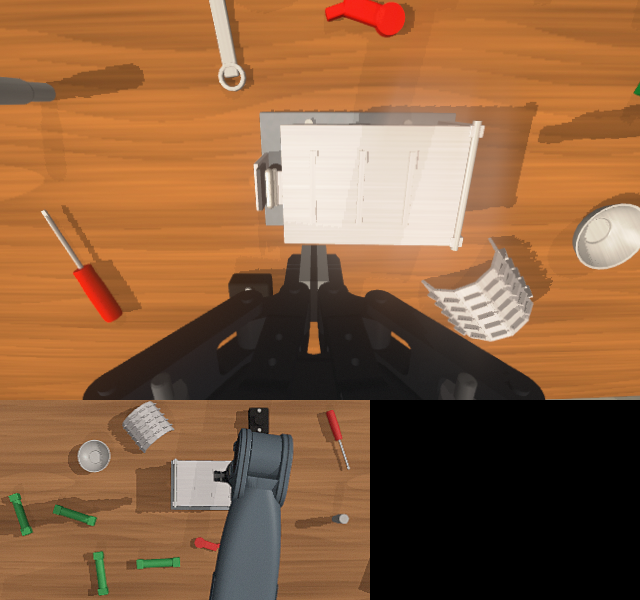

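The cover lies flat and shut, spanning (282,125)–(480,245) with its nose at the roller near column 275. The bystanders have not moved and the arm is clear, so I'm handing in.

```bash
python3 -c "
from bench import *
finish_job();print(current_clock(),current_force())"
```

```text
the job is handed in; nothing more can be done
the job is handed in; nothing more can be done
```

The probe is in its saddles, the strap and then the cover are each held shut by their catches, and I handed the job in at about 49 s. `finish_job` reports no verdict.

- **Probe:** I grasped it across the body and laid it in both saddles. The view after release showed it seated in both.
- **Strap:** It snapped past its catch at about 13 N, then pressed onto its stop at up to 30 N. After I backed off, the picture showed it lying flat at its roller.
- **Cover:** It snapped at about 13 N, then pressed up to 26 N. After I backed off, the picture showed it flat and shut.
- **Limits:** The highest vertical force read was 30 N, against the 50 N ramming limit. The bystanders I could see looked unmoved. The wrist force read about zero at the end, with the arm well clear.
- **What I didn't measure:** I judged the strap and cover angles from the force drops and pictures, not by measurement. The closed cover hides the probe and strap, so I last saw both just before closing it.
- **Small disagreements:** The body length measured 84–87 mm against the stated 90 mm. The fitted corners of the stand's base plate were off by up to 2 pixels.

I viewed 11 pictures, one over the budget, to check the cover at the end.

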